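# Stamp a cap in the marking press

## Robot

A 6-joint arm with a two-finger parallel gripper is mounted at the origin on the work surface; the furniture and walls round the work are solid. World frame = base frame: x ahead of the robot, y to its left, z up, the work surface at z = 0. Lengths are in m, angles in rad, forces in N, time in s.
With the tool pointing down it reaches from about 0.425 to 0.95 m from the base axis. Payload 3.5 kg.
Tool frame: the origin (TCP) lies at the very end of the fingers, on their centre line; the grasp point (between the pads) lies 19 mm behind it (ctrl.grip_point_offset is the distance from the TCP to the grasp point, in m); z points along the fingers, y is the line along which they close (so a half turn about z gives the same grasp; the last joint's range is limited). The gripper opens to 85 mm and grips with 20 to 120 N. Pads are 22 mm wide; open, the fingers measure 114 mm over their backs; the gripper's body (76 mm by 85 mm) begins 54 mm behind the grasp point. The pads swing forward as they close: fully open they stand 13 mm farther back than shut.
Start: joints at [-1.45, 0.286, 1.577, -0, 1.279, -0.15], TCP at [0.181, -0.65, 0.231] pointing down, gripper open.
Joint ranges: [-2.77, 2.77], [-0.9, 2.22], [0.21, 2.48], [-1.53, 4.67], [0.24, 2.81], [-2.84, 2.84]. Speed limits (rad/s): [2.79, 2.79, 3.14, 3.14, 3.14, 3.14].

## Interface

Orientations are given as a unit quaternion [x, y, z, w].
In Python, from plant import telemetry, vision, ctrl gives the robot as it stands.
- The arm moves only by the tool arm_command, never from a script. Its argument "series" is one flat list of numbers, 7 for each row, row after row: the shift along the tool's x, y, z in cm, then the turn, a rotation vector about the tool's x, y, z in degrees, then the closure, from 0 (fully open) to 1 (shut). A call has 1 to 10 rows; each row is the pose to reach, as a shift and turn from the pose commanded when the call began, along the tool's axes at that moment; what a row does not reach only later rows make up. A row lasts 1/12 s, in which the tool goes at most 41.7 mm and 7.16 degrees, less where a joint would pass 70% of its speed; a pose out of reach is approached as far as the arm can. A call with a gripper value outside its range is refused whole. The fingers move at their own pace and stop on an object; "force" is the grip in N (left out, the last holds). Time passes only in rows, so rows that repeat a pose let the fingers close. It gives the time, the measured TCP pose, the force, the opening and the grip force at its end, in the units of the state.
- telemetry.get_state(): the state, without advancing time (a new reading comes with each control period).
- vision.read_camera(name): name is "scene" or "top" or "wrist"; returns a dict with "color" (384x512x3 uint8, blue, green, red), "K" (3x3 intrinsics, pixels), "rvec" (rotation vector, rad) and "tvec" (3), from world to camera coordinates, as OpenCV has them; the wrist camera has in their place "T_tool_cam" (4x4, takes a point from camera to tool coordinates, whose origin is the TCP and whose axes are the flange's). Camera axes: x right, y down, z forward; pixel columns grow to the right and rows downward; lengths in m; the calibration is good to about 2 mm. The wrist camera is an equidistant fisheye: a pixel r from the principal point sees the ray r / f radians off the axis. A picture is of the moment at which its call begins: read the wrist's pose just before it. There is no depth.
- ctrl.sign_off(): hands the job in; it is judged then, once.
The state is a dict: "time": time; "qpos": joint angles; "dq": joint speeds; "joint_efforts": joint torques, N m; "eef_pos": TCP position; "tcp_rot": TCP orientation; "contact_force": force on the tool from outside, world axes, zero at the start; "wrist_torque": the same for the moment, N m; "opening": opening from 0.0 (shut) to 1.0 (fully open); "finger_force": force on a finger pad.
Only numpy, scipy, OpenCV 4.12 (cv2) and the standard library are available. Lean on these libraries where they do the work, as an engineer would, in place of code of your own. Each camera call takes 0.05 s, during which the arm holds its last target. There are 200 camera calls.

## Task

Put the loose aluminium cap into the round nest of the marking press's carriage, then push the carriage in by its red tab until it is fully home against its stop. Then stamp the cap: push the black plunger knob straight down until it bottoms on its stop, lean on it with about 17 N (never more than 22 N) for a second, and let it spring all the way back up. Do not press the plunger before the carriage is home, never push the carriage with more than 25 N, and leave the gear and the glue stick where they are.

Things in the scene. Friction and masses are not known exactly. Their poses are not given: they have to be found in the camera images.
- cap: turned aluminium cap, a flat disc 34 mm in diameter and 10 mm high, lying loose on the table; origin at the centre of its underside, z up
- press: small blue bench marking press, fixed to the table: base 250 x 100 x 10 mm, lying along its x axis; its origin lies on the table, on the centre line, 15 mm from the base's middle towards the head. Its +x points from the open front (carriage end) to the column. The head (82 mm along x, 66 mm wide, underside 36 mm and top 66 mm above the table) covers x = +28 to +110 mm; everything in front of it is below 56 mm. Does not move during the work
- nest (a point): centre of the floor of the round nest in the carriage: a flat recess 37 mm in diameter, 3 mm deep, in the carriage's plain top, which is 22 mm above the table (plate 60 mm wide). It moves with the carriage; its x axis is the press's x axis. Home, it lies under the plunger
- tab (a point): point on the front (-x) face of the red upright push tab at the carriage's front end, mid width, 55 mm above the table and level with the tab's top edge; the tab is 44 mm wide, 8 mm thick, and rises 33 mm above the carriage's top. It is 74 mm in front of the nest centre. Pushing this face along the press's +x slides the carriage in
- carriage (a joint): position of the carriage along the press's +x, m: 0 fully out, 0.105 fully home against a rubber stop (it starts 0 to 0.02 from fully out). It slides with about 2 N of friction and stays where it is left; the stop yields about 1 mm per 12 N
- knob_top (a point): centre of the flat top of the black plunger knob (36 mm in diameter, flat part about 30 mm), 100 mm above the table when up; it moves down with the plunger, and stands on the press's centre line 50 mm from its origin towards +x
- plunger (a joint): how far the plunger is pressed down, m: 0 up, 0.016 bottomed on its rubber stop ring. A spring pushes it up with about 5 N at the top and 9 N just before the stop; on the stop the force climbs steeply, by about 12 N per mm. It springs back by itself when let go
- gear: bystander: orange printed gear, 41 mm across, 9 mm thick, lying flat; origin under its centre
- glue_stick: bystander: standing glue stick, white cap, 30 mm in diameter, 98 mm tall; origin under its centre

How it is judged:
On the way, in this order (a step that is already met when the one before it is completed fails the run):
1. the cap lies flat in the nest, let go, the carriage not yet home (horizontal distance between cap and nest below 0.003 m and z of cap in the frame of nest below 0.0015 m and angle between cap's own z axis and vertical below 0.06 rad and contact force between the fingers and cap below 0.1 N and value of joint carriage below 0.09 m), for 0.2 s.
2. the carriage is home with the cap in its nest (value of joint carriage above 0.103 m and horizontal distance between cap and nest below 0.003 m and z of cap in the frame of nest below 0.0015 m), for 0.2 s.
3. the plunger is held on its stop with more than 13 N, the carriage home (value of joint plunger above 0.0158 m and contact force between anything else and plunger above 13 N and value of joint carriage above 0.103 m), for 0.4 s.
At the end, for the whole second after the job is handed in: the plunger is back up (within 2 mm), the carriage is home (within 2 mm), and the cap rests flat in the nest (within 3 mm of its centre, on its floor) (all of step 2 and value of joint plunger below 0.002 m and angle between cap's own z axis and vertical below 0.06 rad and linear speed of cap below 0.01 m/s); the robot touches nothing.
It fails at once if more than 22 N on the plunger (contact force between anything else and plunger above 22 N).
It fails at once if more than 25 N on the carriage (contact force between anything else and carriage above 25 N).
It fails at once if the plunger pressed (over 5 mm) before the carriage is home (value of joint plunger above 0.005 m and value of joint carriage below 0.102 m).
It fails at once if the gear moved more than 15 mm (distance of gear from where it was at the start of the episode above 0.015 m).
It fails at once if the glue stick moved more than 15 mm or tipped (distance of glue_stick from where it was at the start of the episode above 0.015 m or angle between glue_stick's own z axis and vertical above 0.3 rad).
It also fails if it takes over 64 s, if anything falls off the work surface, if the arm or the gripper's body presses on something with over 40 N, if the wrist force passes 120 N, or if a joint passes its speed limit or range.

## Working session

There is one attempt and no reset: what is moved stays moved. The work goes in short steps, Python scripts to look and compute and a tool call to move; the robot and the scene stay as the last step left them, time stands still between calls to the robot, and variables do not carry over. Pictures are saved under pics/ and viewed, at most 11 in all, crops included, and the job is handed in when it is done.

Besides the shell and the picture viewer there is one more tool, called after "Request:" by a JSON object that holds its "api" and its "payload", one argument or row to a line. arm_command: Moves the arm, as the interface text tells. Its arguments: {"type":"object","properties":{"series":{"type":"array","items":{"type":"number"}},"force":{"type":"number"}},"required":["series"]}

```bash
mkdir -p pics; ls; cat > h.py <<'E'
import numpy as np, cv2
from scipy.spatial.transform import Rotation as R
from plant import telemetry, vision, ctrl
def snap(name,fn):
    s=telemetry.get_state(); c=vision.read_camera(name); cv2.imwrite('pics/'+fn,c['color'])
    d={k:np.array(c[k]) for k in c if k!='color'}; d['pos']=np.array(s['eef_pos']); d['q']=np.array(s['tcp_rot'])
    np.savez('pics/'+fn[:-4]+'.npz',**d); return c
def ray(fn,u,v):
    d=np.load('pics/'+fn+'.npz'); K=d['K']
    if 'rvec' in d:
        Rm=cv2.Rodrigues(d['rvec'])[0]; o=-Rm.T@d['tvec'].ravel()
        return o, Rm.T@np.linalg.inv(K)@[u,v,1]
    a=np.array([(u-K[0,2])/K[0,0],(v-K[1,2])/K[1,1]]); t=np.hypot(*a)
    r=np.r_[a/max(t,1e-9)*np.sin(t),np.cos(t)]
    T=d['T_tool_cam']; Q=R.from_quat(d['q']).as_matrix()
    return d['pos']+Q@T[:3,3], Q@T[:3,:3]@r
def atz(fn,u,v,z):
    o,r=ray(fn,u,v); return (o+r*(z-o[2])/r[2]).round(4)
E
python3 - <<'E'
from h import *
for n in ['scene','top','wrist']: snap(n,n+'0.png')
a=np.hstack([cv2.imread('pics/top0.png')]); cv2.imwrite('pics/top0b.png',cv2.resize(a,(800,600),interpolation=cv2.INTER_CUBIC))
print(telemetry.get_state()); print(ctrl.grip_point_offset)
d=np.load('pics/wrist0.npz');print(d['T_tool_cam'],d['K'])
E
```

```text
pics
{'time': 0.15, 'qpos': array([-1.45000778e+00,  2.87014831e-01,  1.57783994e+00, -1.85243923e-06,
        1.27857392e+00, -1.50009155e-01]), 'dq': array([-1.39977281e-03, -5.27128754e-04, -6.12917738e-03,  4.00629518e-04,
        2.43764127e-05,  1.14589127e-03]), 'joint_efforts': array([ 1.28562395e-03, -4.06601894e+01, -2.93139410e+01, -6.59529928e-05,
        4.00507502e-03,  6.29269437e-06]), 'eef_pos': array([ 0.18052331, -0.64988934,  0.23023023]), 'tcp_rot': array([ 9.90847117e-01,  1.34985730e-01,  1.25254670e-05, -9.17935403e-04]), 'contact_force': array([-0.13924483,  0.12541033, -0.06341094]), 'wrist_torque': array([-0.00419328,  0.03491273, -0.04339912]), 'finger_force': 0.0, 'opening': 1.001815116812812}
0.0187
[[ 1.71313295e-03 -9.59612892e-01 -2.81318613e-01  7.10835328e-02]
 [ 9.99998399e-01  1.49863440e-03  9.77615089e-04  2.28637614e-04]
 [-5.16538293e-04 -2.81319838e-01  9.59613923e-01 -1.42412831e-01]
 [ 0.00000000e+00  0.00000000e+00  0.00000000e+00  1.00000000e+00]] [[297.31863964   0.         251.19987133]
 [  0.         297.31863964 193.27705717]
 [  0.           0.           1.        ]]
```

View pics/top0b.png

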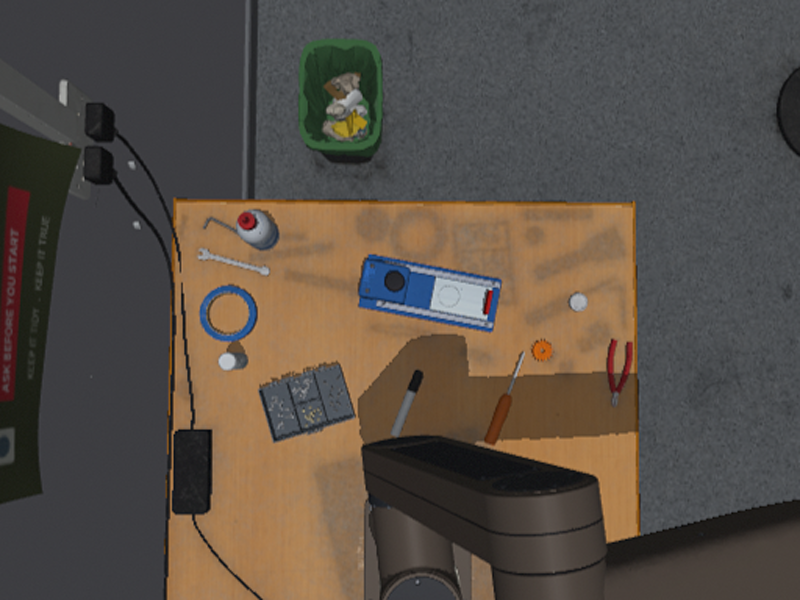

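View pics/scene0.png

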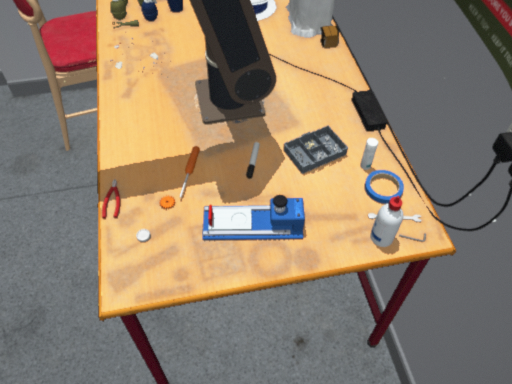

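The top view shows the cap at about (370,193) in native pixels, the gear at (347,224), the press from (232,165) to (320,210) with its carriage end on the right, and the glue stick at (148,231). The scene view agrees: the cap is at (143,235) and the press runs from (204,225) to (304,220).

```bash
python3 - <<'E'
from h import *
a=cv2.imread('pics/top0.png')[150:240,225:395]; cv2.imwrite('pics/c1.png',cv2.resize(a,None,fx=4.6,fy=4.6,interpolation=cv2.INTER_CUBIC))
print('cap',atz('top0',369.9,192.7,.01),atz('scene0',143.5,234,.01))
print('gear',atz('top0',346.8,224,.009))
print('knob',atz('top0',252.5,179.8,.1),atz('scene0',280,201,.1))
print('nest',atz('top0',288,189.3,.019))
print('glue',atz('top0',148,231,.09))
E
```

```text
cap [ 0.4565 -0.2934  0.01  ] [ 0.454  -0.2924  0.01  ]
gear [ 0.3668 -0.2266  0.009 ]
knob [0.483  0.0416 0.1   ] [0.4854 0.0416 0.1   ]
nest [ 0.4645 -0.058   0.019 ]
glue [0.3463 0.3181 0.09  ]
```

View pics/c1.png

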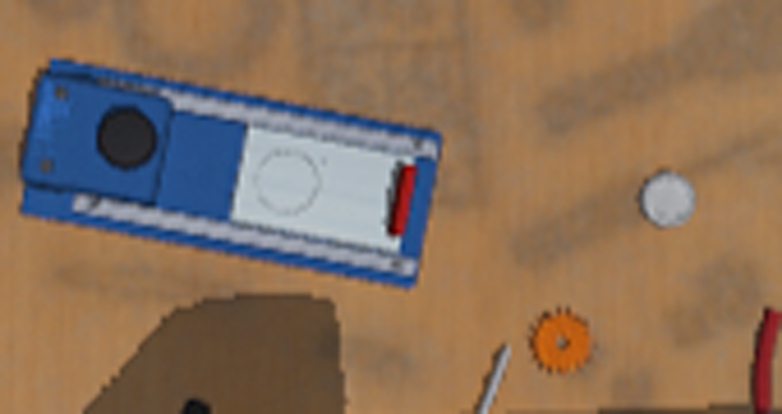

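The enlarged crop shows the nest ring centred at crop (288,182), native (287.6,189.6). The knob is at crop (126,137), the tab's red edge at about (402,200), and the cap at (667,199). The base's front corners are at (440,133) and (415,287).

```bash
cat >> h.py <<'E'
def mv(target,yaw,fn=None):
    """shift (cm) and rotvec (deg) in the current tool axes, tool straight down, tool x at yaw deg"""
    s=telemetry.get_state(); Q=R.from_quat(s['tcp_rot']); p=np.array(s['eef_pos'])
    G=R.from_euler('z',yaw,degrees=True)*R.from_euler('x',180,degrees=True)
    print('shift cm',(Q.inv().apply(np.array(target)-p)*100).round(2),'turn',(Q.inv()*G).as_rotvec(degrees=True).round(2))
E
python3 - <<'E'
from h import *
f=lambda x,y,z:atz('top0',225+x/4.6-.4,150+y/4.6-.4,z)
n=f(288,182,.022);k=f(126,137,.1);print(n,k,np.degrees(np.arctan2(*(k-n)[[1,0]])),np.hypot(*(k-n)[:2]))
a,b,c=f(440,133,.01),f(415,287,.01),f(22,213,.01)
print(a,b,c,np.degrees(np.arctan2(*(a-b)[[1,0]]))+90,np.degrees(np.arctan2(*(c-b)[[1,0]])))
m=(a+b)/2; 
mv([.4555,-.293,.14],80)
E
```

```text
[ 0.4646 -0.0556  0.022 ] [0.4842 0.0429 0.1   ] 78.74600949171536 0.10043112067481873
[ 0.4966 -0.151   0.01  ] [ 0.4007 -0.1351  0.01  ] [0.4456 0.1085 0.01  ] 80.58612677375775 79.55653831718487
shift cm [ 36.04 -27.02   9.08] turn [ -0.08  -0.07 -64.48]
```

Request:
{"api": "arm_command", "payload": {
  "series": [36,-27,9,0,0,-64,0,36,-27,9,0,0,-64,0,36,-27,9,0,0,-64,0,36,-27,9,0,0,-64,0,36,-27,9,0,0,-64,0,36,-27,9,0,0,-64,0,36,-27,9,0,0,-64,0,36,-27,9,0,0,-64,0,36,-27,9,0,0,-64,0,36,-27,9,0,0,-64,0],
  "force": 30
}}

```text
time: 0.98
eef_pos: [0.4307, -0.3248, 0.1491]
tcp_rot: [0.768, 0.641, 0.0, -0.0]
contact_force: [1.3, 0.5, -0.7]
opening: 1.0
finger_force: 0.0
```

Request:
{"api": "arm_command", "payload": {
  "series": [0,0,0,0,0,0,0.25,0,0,0,0,0,0,0.25,0,0,0,0,0,0,0.25,0,0,0,0,0,0,0.25,0,0,0,0,0,0,0.25]
}}

```text
time: 1.4
eef_pos: [0.4294, -0.3282, 0.1501]
tcp_rot: [0.769, 0.639, -0.0, 0.0]
contact_force: [-0.0, -0.2, 0.2]
opening: 0.751
finger_force: 0.0
```

```bash
python3 - <<'E'
from h import *
snap('wrist','w1.png')
s=telemetry.get_state();print(s['eef_pos'],s['tcp_rot'],s['opening'],s['time'])
a=cv2.imread('pics/w1.png');cv2.imwrite('pics/w1b.png',cv2.resize(a,(800,600),interpolation=cv2.INTER_CUBIC))
mv([.4555,-.293,.14],79.5)
E
```

```text
[ 0.42937869 -0.3281365   0.15002251] [ 7.69506898e-01  6.38638378e-01 -3.73828154e-05  3.92223040e-04] 0.7488972211453389 1.45
shift cm [3.94 1.92 1.  ] turn [ 0.03  0.03 -0.12]
```

View pics/w1b.png

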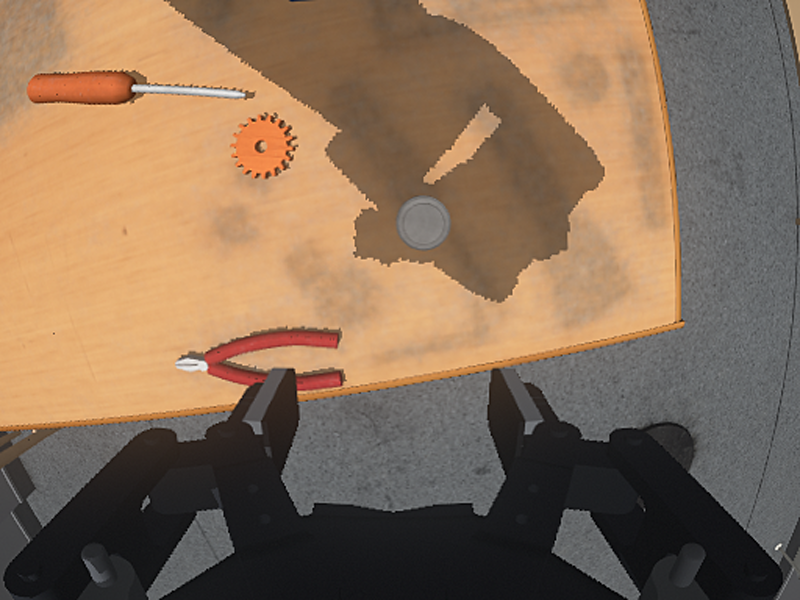

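The wrist view shows the cap at about (424,222) in the enlarged image, native (271,142). The finger pads are at the bottom, at (270,400) and (510,400). The gear is well clear at (264,146).

```bash
python3 - <<'E'
from h import *
c=atz('w1',271.2,142.1,.01);print(c, atz('w1',264/1.5625-.2,146/1.5625-.2,.009))
mv([c[0],c[1],.06],79.5); mv([c[0],c[1],.0],79.5)
E
```

```text
[ 0.4552 -0.2934  0.01  ] [ 0.3676 -0.2273  0.009 ]
shift cm [3.9  1.89 9.  ] turn [ 0.03  0.03 -0.12]
shift cm [ 3.9   1.89 15.  ] turn [ 0.03  0.03 -0.12]
```

Request:
{"api": "arm_command", "payload": {
  "series": [3.9,1.9,3,0,0,0,0.25,3.9,1.9,6,0,0,0,0.25,3.9,1.9,9,0,0,0,0.25,3.9,1.9,11.5,0,0,0,0.25,3.9,1.9,13.5,0,0,0,0.25,3.9,1.9,14.4,0,0,0,0.25,3.9,1.9,14.8,0,0,0,0.25,3.9,1.9,14.9,0,0,0,0.4,3.9,1.9,14.9,0,0,0,0.45,3.9,1.9,14.9,0,0,0,0.5]
}}

```text
time: 2.28
eef_pos: [0.4566, -0.293, 0.0022]
tcp_rot: [0.769, 0.639, 0.0, 0.002]
contact_force: [-0.3, -0.1, 0.4]
opening: 0.498
finger_force: 0.0
```

Request:
{"api": "arm_command", "payload": {
  "series": [0,0,0,0,0,0,0.6,0,0,0,0,0,0,0.7,0,0,0,0,0,0,0.8,0,0,0,0,0,0,0.9,0,0,0,0,0,0,0.9,0,0,0,0,0,0,0.9]
}}

```text
time: 2.78
eef_pos: [0.4567, -0.2928, 0.0024]
tcp_rot: [0.769, 0.64, 0.0, 0.001]
contact_force: [-1.4, 0.3, 6.4]
opening: 0.373
finger_force: 29.7
```

```bash
python3 - <<'E'
from h import *
snap('wrist','w2.png')
s=telemetry.get_state();print(s)
a=cv2.imread('pics/w2.png')[170:340,140:370];cv2.imwrite('pics/w2b.png',cv2.resize(a,None,fx=3.3,fy=3.3,interpolation=cv2.INTER_CUBIC))
E
```

```text
{'time': 2.8333, 'qpos': array([-7.57099438e-01,  3.05832095e-01,  2.02931184e+00, -3.34466406e-04,
        8.03518152e-01, -5.74080383e-01]), 'dq': array([-0.00098637, -0.00021559, -0.00178513, -0.00092824, -0.00038725,
       -0.00040961]), 'joint_efforts': array([ 2.81327991e-01, -3.04782629e+01, -1.96845460e+01,  1.10440969e-01,
       -2.35934118e-01, -1.71393086e-02]), 'eef_pos': array([ 0.4567362 , -0.29285176,  0.00236674]), 'tcp_rot': array([7.68689962e-01, 6.39619872e-01, 5.54525217e-05, 1.46918685e-03]), 'contact_force': array([-1.4689355 , -1.16090267,  6.21274869]), 'wrist_torque': array([ 0.0632967 ,  0.16311598, -0.01846904]), 'finger_force': 29.728831350803375, 'opening': 0.3762742534419809}
```

View pics/w2b.png

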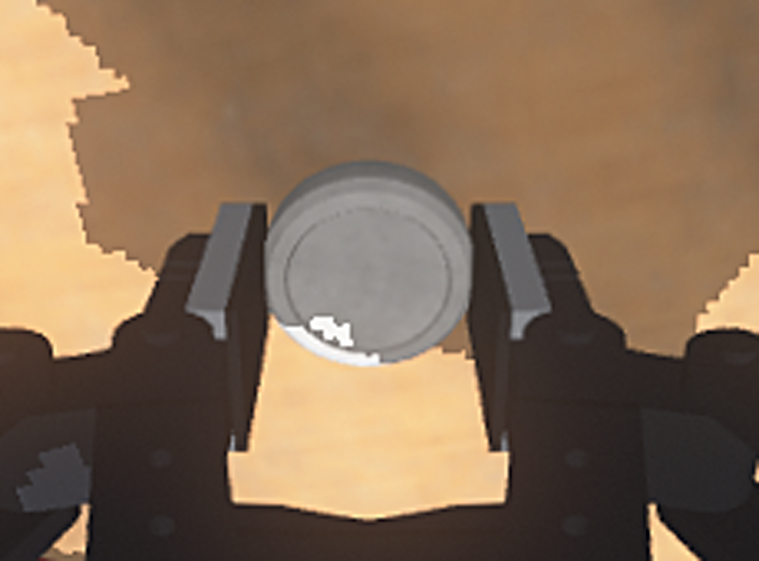

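The cap is held centred between the pads, with its top centre at crop (369,270), native (251.7,251.7). The upward force suggests the fingertips touch the table, so I'll re-grip 4 mm higher to clear the carriage top when placing.

Request:
{"api": "arm_command", "payload": {
  "series": [0,0,0,0,0,0,0.55,0,0,0,0,0,0,0.55,0,0,-0.2,0,0,0,0.55,0,0,-0.4,0,0,0,0.55,0,0,-0.4,0,0,0,0.6,0,0,-0.4,0,0,0,0.7,0,0,-0.4,0,0,0,0.8,0,0,-0.4,0,0,0,0.9,0,0,-0.4,0,0,0,0.9,0,0,-0.4,0,0,0,0.9]
}}

```text
time: 3.67
eef_pos: [0.456, -0.292, 0.0051]
tcp_rot: [0.769, 0.64, 0.0, 0.0]
contact_force: [-1.5, 1.3, 6.1]
opening: 0.372
finger_force: 29.6
```

```bash
python3 - <<'E'
from h import *
snap('wrist','w3.png')
s=telemetry.get_state();print(s['eef_pos'],s['tcp_rot'],s['opening'],s['contact_force'],s['finger_force'])
for n in ['w2','w3']: print(atz(n,251.6,251.6,.01))
c=atz('w2',251.6,251.6,.01); d=np.load('pics/w2.npz')
print('cap in tool',R.from_quat(d['q']).inv().apply(c-d['pos']))
mv([.4567,-.2929,.10],79.5)
E
```

```text
[ 0.45597778 -0.2919927   0.0051148 ] [7.68750950e-01 6.39548238e-01 5.08481656e-05 1.58397722e-04] 0.37585045890752833 [-1.86010466  1.64037553  5.7538247 ] 29.59055632352829
[ 0.4569 -0.2922  0.01  ]
[ 0.4559 -0.2928  0.01  ]
cap in tool [ 6.39610104e-04  6.84404474e-05 -7.65055006e-03]
shift cm [-0.08  0.09 -9.49] turn [0.02 0.01 0.02]
```

```bash
python3 - <<'E'
from h import *
mv([.4535,-.115,.10],79.5)
E
```

```text
shift cm [17.36 -3.46 -9.49] turn [0.02 0.01 0.02]
```

Request:
{"api": "arm_command", "payload": {
  "series": [0,0,-2,0,0,0,0.9,0,0,-5,0,0,0,0.9,2,-0.4,-8,0,0,0,0.9,5.5,-1.1,-9.5,0,0,0,0.9,9,-1.8,-9.5,0,0,0,0.9,12.5,-2.5,-9.5,0,0,0,0.9,15.5,-3.1,-9.5,0,0,0,0.9,17.3,-3.5,-9.5,0,0,0,0.9,17.3,-3.5,-9.5,0,0,0,0.9,17.3,-3.5,-9.5,0,0,0,0.9]
}}

```text
time: 4.55
eef_pos: [0.4525, -0.1147, 0.0992]
tcp_rot: [0.768, 0.64, -0.0, 0.0]
contact_force: [0.3, -0.6, -0.5]
opening: 0.372
finger_force: 29.8
```

```bash
python3 - <<'E'
from h import *
snap('wrist','w4.png')
s=telemetry.get_state();print(s['time'],s['eef_pos'],s['tcp_rot'],s['opening'],s['contact_force'],s['finger_force'])
a=cv2.imread('pics/w4.png')[40:290,90:423];cv2.imwrite('pics/w4b.png',cv2.resize(a,None,fx=2.4,fy=2.4,interpolation=cv2.INTER_CUBIC))
E
```

```text
4.6 [ 0.45284573 -0.11560389  0.09938122] [ 7.68517306e-01  6.39828953e-01 -1.21565776e-04  2.17529087e-04] 0.37171042853232333 [ 0.19266444 -0.47860016 -0.05641477] 29.792316555976868
```

View pics/w4b.png

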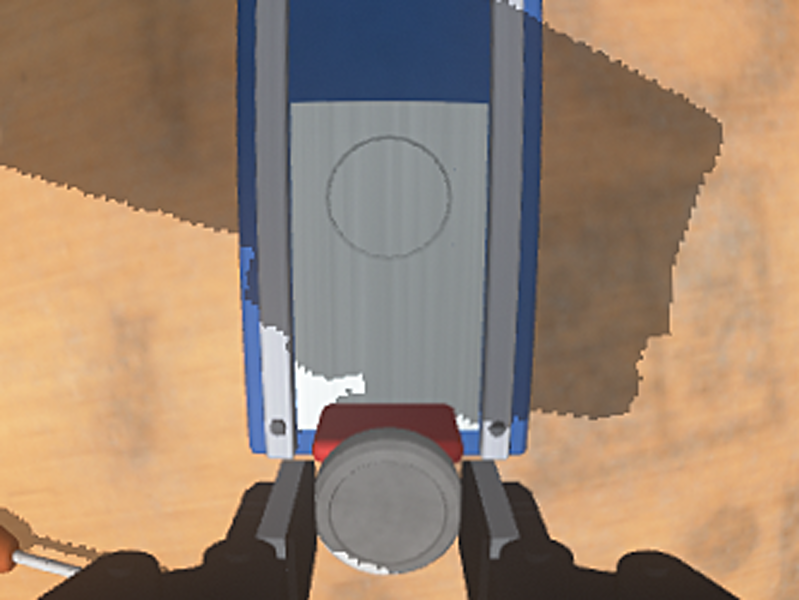

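The nest rim spans crop x 327–451 and y 136–259, so its centre is at (389,197.5), native (251.8,122.0). The cap is held below it, and the tab is at (388,415).

```bash
python3 - <<'E'
from h import *
f=lambda x,y,z:atz('w4',90+x/2.4-.3,40+y/2.4-.3,z)
n=f(389,197.5,.022);print(n, f(389,136,.022),f(389,259,.022),f(327,197,.022),f(451,197,.022))
l,r=f(291,110,.022),f(488,110,.022); l2,r2=f(296,400,.022),f(481,400,.022); print(np.linalg.norm(l-r),np.linalg.norm(l2-r2),np.degrees(np.arctan2(*((l+r-l2-r2))[[1,0]])))
c=f(388,501,.105);print('cap',c)
for z in (.07,.035): mv([n[0],n[1],z],79.5)
E
```

```text
[ 0.4637 -0.0547  0.022 ] [ 0.4671 -0.0361  0.022 ] [ 0.4603 -0.0735  0.022 ] [ 0.4451 -0.0511  0.022 ] [ 0.4824 -0.0578  0.022 ]
0.05984621959656261 0.060570619940694 79.58173503511263
cap [ 0.4528 -0.1132  0.105 ]
shift cm [ 6.19 -0.04  2.94] turn [0.01 0.03 0.06]
shift cm [ 6.19 -0.04  6.44] turn [0.01 0.03 0.06]
```

Request:
{"api": "arm_command", "payload": {
  "series": [2,0,0,0,0,0,0.9,4.5,0,0,0,0,0,0.9,6.1,0,1,0,0,0,0.9,6.1,0,3,0,0,0,0.9,6.1,0,5,0,0,0,0.9,6.1,0,6.2,0,0,0,0.9,6.1,0,6.7,0,0,0,0.9,6.1,0,6.7,0,0,0,0.9,6.1,0,6.7,0,0,0,0.9,6.1,0,6.7,0,0,0,0.9]
}}

```text
time: 5.43
eef_pos: [0.4649, -0.0563, 0.0336]
tcp_rot: [0.769, 0.639, 0.001, 0.001]
contact_force: [-0.7, 1.1, 0.3]
opening: 0.373
finger_force: 29.8
```

```bash
python3 - <<'E'
from h import *
snap('wrist','w5.png')
s=telemetry.get_state();print(s['time'],s['eef_pos'],s['tcp_rot'],s['opening'],s['contact_force'],s['finger_force'])
a=cv2.imread('pics/w5.png')[190:310,170:330];cv2.imwrite('pics/w5b.png',cv2.resize(a,None,fx=4.8,fy=4.8,interpolation=cv2.INTER_CUBIC))
mv([.4637,-.0547,.025],79.5)
E
```

```text
5.4833 [ 0.46491006 -0.0561281   0.03368223] [7.68968420e-01 6.39285782e-01 5.65954697e-04 9.68587073e-04] 0.3703260156225219 [-0.70991281  0.06243113 -0.13680049] 29.804799556732178
shift cm [ 0.12 -0.15  0.87] turn [ 0.13  0.02 -0.02]
```

View pics/w5b.png

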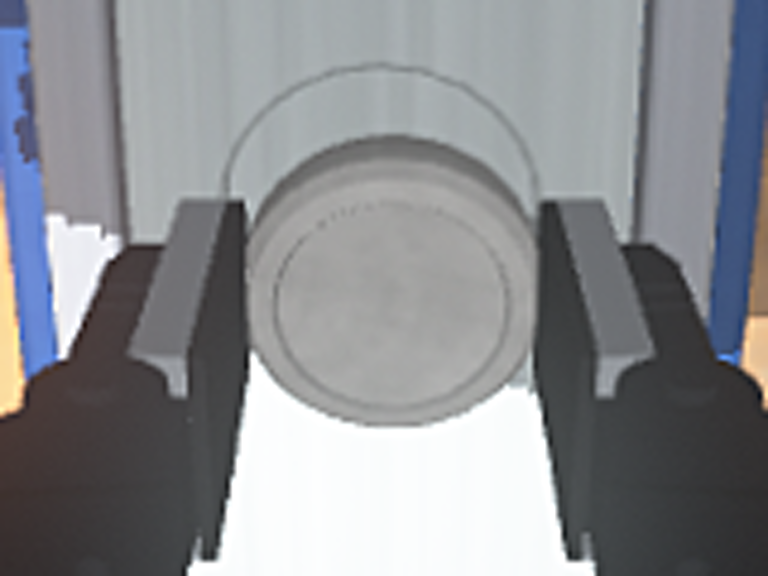

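The nest rim runs from left (222,190) to right (542,190), with its top at (382,63), so its centre column is about 382. The cap spans 247–538, centre column 392, so it sits slightly to the right (tool +y).

```bash
python3 - <<'E'
from h import *
f=lambda x,y,z:atz('w5',170+x/4.8-.4,190+y/4.8-.4,z)
Q=R.from_quat(telemetry.get_state()['tcp_rot']).inv()
c=f(392.5,291,.0387); t=f(382,63,.022); n=t-.0185*np.array([np.cos(np.radians(79.5)),np.sin(np.radians(79.5)),0])
print(c,t,n,'nest-cap in tool',Q.apply(n-c)*1000)
print(Q.apply(np.array([.4637,-.0547,.022])-c)*1000, np.linalg.norm(f(247,270,.0387)-f(538,270,.0387)))
E
```

```text
[ 0.4649 -0.0561  0.0387] [ 0.4675 -0.0359  0.022 ] [ 0.46412864 -0.05409022  0.022     ] nest-cap in tool [ 1.8412594  -1.16238198 16.6967918 ]
[ 1.16344876 -1.47245287 16.69635498] 0.03122466973404203
```

Request:
{"api": "arm_command", "payload": {
  "series": [0.15,-0.13,0,0,0,0,0.9,0.15,-0.13,0.2,0,0,0,0.9,0.15,-0.13,0.4,0,0,0,0.9,0.15,-0.13,0.55,0,0,0,0.9,0.15,-0.13,0.7,0,0,0,0.9,0.15,-0.13,0.75,0,0,0,0.9,0.15,-0.13,0.75,0,0,0,0.9]
}}

```text
time: 6.07
eef_pos: [0.4629, -0.0536, 0.0249]
tcp_rot: [0.769, 0.64, 0.0, -0.0]
contact_force: [0.3, -0.2, -0.0]
opening: 0.375
finger_force: 29.8
```

Request:
{"api": "arm_command", "payload": {
  "series": [0,0,0,0,0,0,0.9,0,0,0,0,0,0,0.9,0,0,0.05,0,0,0,0.9,0,0,0.05,0,0,0,0.9]
}}

```text
time: 6.4
eef_pos: [0.463, -0.0537, 0.0247]
tcp_rot: [0.769, 0.64, 0.0, 0.0]
contact_force: [0.5, 0.6, -0.4]
opening: 0.373
finger_force: 29.8
```

```bash
python3 - <<'E'
from h import *
snap('wrist','w6.png')
s=telemetry.get_state();print(s['time'],s['eef_pos'],s['tcp_rot'],s['opening'],s['contact_force'],s['finger_force'])
a=cv2.imread('pics/w6.png')[190:310,170:330];cv2.imwrite('pics/w6b.png',cv2.resize(a,None,fx=4.8,fy=4.8,interpolation=cv2.INTER_CUBIC))
E
```

```text
6.45 [ 0.46297256 -0.05367444  0.02465446] [7.68766517e-01 6.39529544e-01 5.58312485e-05 4.01396392e-05] 0.3683936987731763 [ 0.33788788  0.4543613  -0.04248919] 29.834708869457245
```

View pics/w6b.png

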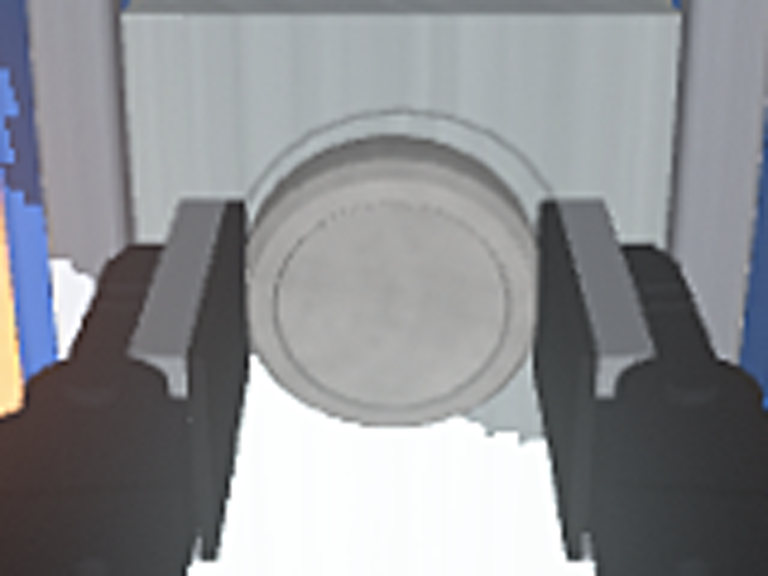

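Now the rim top is at (402,107) and the centre column about 401, against the cap's 392.5. The cap has to move slightly back along tool +y.

```bash
python3 - <<'E'
from h import *
f=lambda x,y,z:atz('w6',170+x/4.8-.4,190+y/4.8-.4,z)
Q=R.from_quat(telemetry.get_state()['tcp_rot']).inv()
px=np.array([np.cos(np.radians(79.5)),np.sin(np.radians(79.5)),0])
for zt in (.0287,.0297):
  c=f(392.5,291,zt); t=f(401.5,108,.022); n=t-.0188*px
  print(c,n,'nest-cap in tool',Q.apply(n-c)*1000)
# bottom-edge front of cap vs rim
for zb in (.019,.0197): print(Q.apply(f(395,135,zb+.01)-f(395,108,.022))*1000)
E
```

```text
[ 0.4629 -0.0541  0.0287] [ 0.46387397 -0.05428519  0.022     ] nest-cap in tool [-5.06356156e-03  9.90518403e-01  6.70013175e+00]
[ 0.463  -0.0536  0.0297] [ 0.46387397 -0.05428519  0.022     ] nest-cap in tool [-0.51494736  0.98305746  7.70011318]
[-0.411278   -0.02459632 -7.00001753]
[-0.21459429 -0.06090391 -7.70001558]
```

Request:
{"api": "arm_command", "payload": {
  "series": [-0.02,0.09,0,0,0,0,0.9,-0.02,0.09,0,0,0,0,0.9,-0.02,0.09,0.05,0,0,0,0.9,-0.02,0.09,0.05,0,0,0,0.9]
}}

```text
time: 6.78
eef_pos: [0.4638, -0.0541, 0.0242]
tcp_rot: [0.769, 0.64, -0.0, 0.0]
contact_force: [-0.0, 0.8, 0.5]
opening: 0.369
finger_force: 29.9
```

```bash
python3 - <<'E'
from h import *
snap('wrist','w7.png')
s=telemetry.get_state();print(s['time'],s['eef_pos'],s['contact_force'],s['finger_force'])
E
```

```text
6.8333 [ 0.46383028 -0.05409299  0.02416994] [ 0.24462547  0.88620623 -0.05740865] 29.93049591779709
```

Request:
{"api": "arm_command", "payload": {
  "series": [0,0,0,0,0,0,0.6,0,0,0,0,0,0,0.55,0,0,0,0,0,0,0.5,0,0,0,0,0,0,0.48,0,0,0,0,0,0,0.48]
}}

```text
time: 7.25
eef_pos: [0.4637, -0.054, 0.0241]
tcp_rot: [0.769, 0.64, -0.0, -0.0]
contact_force: [0.1, -0.5, 0.5]
opening: 0.519
finger_force: 0.0
```

Request:
{"api": "arm_command", "payload": {
  "series": [0,0,-0.3,0,0,0,0.48,0,0,-1,0,0,0,0.45,0,0,-2.5,0,0,0,0.45,0,0,-5,0,0,0,0.4,-2,0,-7,0,0,0,0.4,-4,0,-7,0,0,0,0.5,-6,0,-7,0,0,0,0.6,-6,0,-7,0,0,0,0.8,-6,0,-7,0,0,0,1]
}}

```text
time: 8.0
eef_pos: [0.4529, -0.1136, 0.0948]
tcp_rot: [0.769, 0.639, 0.0, 0.0]
contact_force: [-0.8, 0.7, -0.4]
opening: 0.128
finger_force: 0.0
```

```bash
python3 - <<'E'
from h import *
snap('wrist','w8.png')
s=telemetry.get_state();print(s['time'],s['eef_pos'],s['tcp_rot'],s['opening'],s['contact_force'],s['finger_force'])
a=cv2.imread('pics/w8.png')[40:290,90:423];cv2.imwrite('pics/w8b.png',cv2.resize(a,None,fx=2.4,fy=2.4,interpolation=cv2.INTER_CUBIC))
E
```

```text
8.05 [ 0.45278366 -0.11294122  0.09441612] [ 7.69067753e-01  6.39167237e-01  1.82509115e-04 -3.49553879e-05] 0.03919498618781336 [-0.27136305  0.42874986 -0.68354623] 0.0
```

View pics/w8b.png

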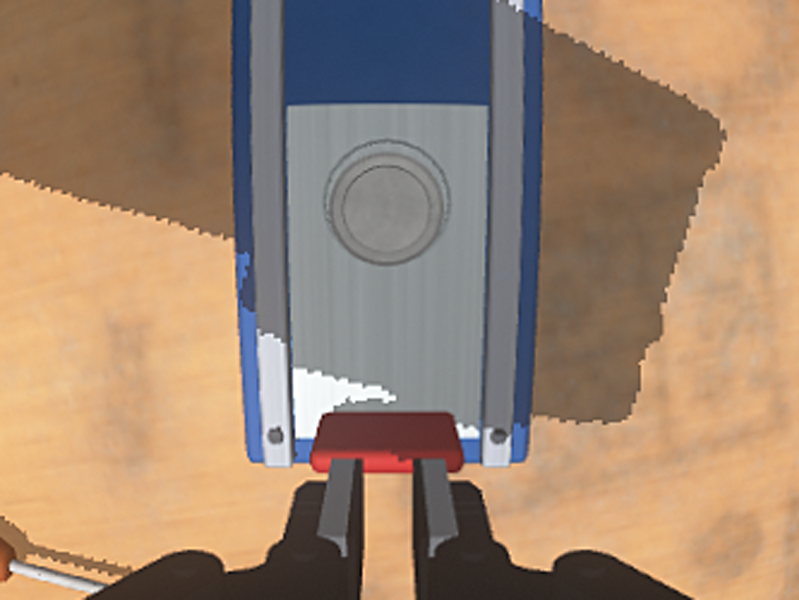

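```bash
python3 - <<'E'
from h import *
f=lambda x,y,z:atz('w8',90+x/2.4-.3,40+y/2.4-.3,z)
px=np.array([np.cos(np.radians(79.5)),np.sin(np.radians(79.5)),0])
print('cap',f(387.5,209,.029),'rim',f(388,140,.022)-.0186*px, 'tab top front',f(387,472,.055), f(387,462,.055))
n=np.array([.4637,-.0545,0]);t=n-.074*px; print('tab',t)
e=np.array([0,0,1])
for d,z in((.03,.095),(.03,.038),(.015,.038)): mv((t-d*px)*[1,1,0]+z*e,79.5)
E
```

```text
cap [ 0.4635 -0.0564  0.029 ] rim [ 0.46401042 -0.05468854  0.022     ] tab top front [ 0.4504 -0.126   0.055 ] [ 0.451  -0.1229  0.055 ]
tab [ 0.45021457 -0.12726086  0.        ]
shift cm [-4.45  0.01 -0.06] turn [ 0.01 -0.02 -0.04]
shift cm [-4.46  0.01  5.64] turn [ 0.01 -0.02 -0.04]
shift cm [-2.96  0.01  5.64] turn [ 0.01 -0.02 -0.04]
```

The cap lies inside the nest rim: cap centre at crop (387,209), rim 325–451. The fingers are clear and nearly shut, and the tab's front edge is at (387,472). Next I go behind the tab and push.

Request:
{"api": "arm_command", "payload": {
  "series": [-2.5,0,0,0,0,0,1,-4.5,0,0,0,0,0,1,-4.5,0,0,0,0,0,1,-4.5,0,2.5,0,0,0,1,-4.5,0,4.5,0,0,0,1,-4.5,0,5.6,0,0,0,1,-3.8,0,5.6,0,0,0,1,-3.2,0,5.6,0,0,0,1,-3.2,0,5.6,0,0,0,1]
}}

```text
time: 8.8
eef_pos: [0.4477, -0.1432, 0.0388]
tcp_rot: [0.768, 0.64, 0.0, 0.0]
contact_force: [-0.4, -1.7, -0.5]
opening: 0.002
finger_force: 0.0
```

Request:
{"api": "arm_command", "payload": {
  "series": [0.1,0,0,0,0,0,1,0.4,0,0,0,0,0,1,0.9,0,0,0,0,0,1,1.5,0,0,0,0,0,1,2.1,0,0,0,0,0,1,2.7,0,0,0,0,0,1,3.3,0,0,0,0,0,1,3.8,0,0,0,0,0,1,4.2,0,0,0,0,0,1,4.5,0,0,0,0,0,1]
}}

```text
time: 9.63
eef_pos: [0.4553, -0.0997, 0.0381]
tcp_rot: [0.769, 0.64, 0.0, 0.0]
contact_force: [0.4, -2.1, 1.4]
opening: -0.002
finger_force: 1.1
```

Request:
{"api": "arm_command", "payload": {
  "series": [0.3,0,0,0,0,0,1,0.8,0,0,0,0,0,1,1.3,0,0,0,0,0,1,1.9,0,0,0,0,0,1,2.5,0,0,0,0,0,1,3.1,0,0,0,0,0,1,3.5,0,0,0,0,0,1,3.8,0,0,0,0,0,1,4.0,0,0,0,0,0,1,4.0,0,0,0,0,0,1]
}}

```text
time: 10.47
eef_pos: [0.462, -0.0601, 0.0378]
tcp_rot: [0.769, 0.64, -0.0, -0.001]
contact_force: [-0.1, 0.3, -0.5]
opening: 0.001
finger_force: 0.0
```

```bash
python3 - <<'E'
from h import *
s=telemetry.get_state();print(s['time'],s['eef_pos'],s['contact_force'],s['finger_force'])
a=np.radians(79.5);px=np.array([np.cos(a),np.sin(a)])
print('force along',s['contact_force'][:2]@px,'travel since contact',(s['eef_pos'][:2]-np.array([.4477,-.1432]))@px)
E
```

```text
10.4667 [ 0.46198857 -0.06008482  0.0378194 ] [-0.08913135  0.28147733 -0.46507398] 0.0
force along 0.2605210716882494 travel since contact 0.08432729505574846
```

Request:
{"api": "arm_command", "payload": {
  "series": [0.2,0,0,0,0,0,1,0.4,0,0,0,0,0,1,0.6,0,0,0,0,0,1,0.8,0,0,0,0,0,1,1.0,0,0,0,0,0,1,1.2,0,0,0,0,0,1,1.2,0,0,0,0,0,1]
}}

```text
time: 11.05
eef_pos: [0.4643, -0.0486, 0.0378]
tcp_rot: [0.769, 0.64, -0.0, -0.001]
contact_force: [-0.3, -0.0, -1.0]
opening: -0.003
finger_force: 0.3
```

Request:
{"api": "arm_command", "payload": {
  "series": [0.05,0,0,0,0,0,1,0.1,0,0,0,0,0,1,0.15,0,0,0,0,0,1,0.2,0,0,0,0,0,1,0.2,0,0,0,0,0,1]
}}

```text
time: 11.47
eef_pos: [0.4649, -0.0471, 0.038]
tcp_rot: [0.769, 0.639, -0.0, -0.0]
contact_force: [-0.5, -1.0, 0.1]
opening: -0.002
finger_force: 0.8
```

Request:
{"api": "arm_command", "payload": {
  "series": [0.05,0,0,0,0,0,1,0.1,0,0,0,0,0,1,0.15,0,0,0,0,0,1,0.2,0,0,0,0,0,1,0.2,0,0,0,0,0,1]
}}

```text
time: 11.88
eef_pos: [0.4655, -0.0451, 0.0381]
tcp_rot: [0.769, 0.64, 0.0, 0.0]
contact_force: [-0.5, -1.6, -1.1]
opening: -0.003
finger_force: 0.8
```

Request:
{"api": "arm_command", "payload": {
  "series": [0.05,0,0,0,0,0,1,0.1,0,0,0,0,0,1,0.1,0,0,0,0,0,1]
}}

```text
time: 12.13
eef_pos: [0.4656, -0.0441, 0.0381]
tcp_rot: [0.769, 0.64, 0.0, 0.0]
contact_force: [-0.9, -1.4, -0.8]
opening: -0.0
finger_force: 0.9
```

Request:
{"api": "arm_command", "payload": {
  "series": [0.05,0,0,0,0,0,1,0.1,0,0,0,0,0,1,0.1,0,0,0,0,0,1]
}}

```text
time: 12.38
eef_pos: [0.4658, -0.0431, 0.0381]
tcp_rot: [0.769, 0.64, 0.0, 0.0]
contact_force: [-1.7, -1.3, -1.8]
opening: 0.0
finger_force: 0.9
```

Request:
{"api": "arm_command", "payload": {
  "series": [0.05,0,0,0,0,0,1,0.1,0,0,0,0,0,1,0.1,0,0,0,0,0,1]
}}

```text
time: 12.63
eef_pos: [0.466, -0.0422, 0.0382]
tcp_rot: [0.769, 0.64, 0.0, 0.0]
contact_force: [-0.6, -2.3, -0.5]
opening: -0.001
finger_force: 0.9
```

Request:
{"api": "arm_command", "payload": {
  "series": [0.05,0,0,0,0,0,1,0.1,0,0,0,0,0,1,0.1,0,0,0,0,0,1]
}}

```text
time: 12.88
eef_pos: [0.4662, -0.0412, 0.0381]
tcp_rot: [0.769, 0.64, 0.0, 0.0]
contact_force: [-0.7, -2.0, -1.0]
opening: 0.002
finger_force: 0.9
```

Request:
{"api": "arm_command", "payload": {
  "series": [0.05,0,0,0,0,0,1,0.1,0,0,0,0,0,1,0.1,0,0,0,0,0,1]
}}

```text
time: 13.13
eef_pos: [0.4663, -0.0406, 0.0382]
tcp_rot: [0.769, 0.64, -0.0, 0.0]
contact_force: [-1.5, -3.1, -0.8]
opening: 0.001
finger_force: 2.0
```

Request:
{"api": "arm_command", "payload": {
  "series": [0.03,0,0,0,0,0,1,0.06,0,0,0,0,0,1,0.06,0,0,0,0,0,1]
}}

```text
time: 13.38
eef_pos: [0.4663, -0.0406, 0.0382]
tcp_rot: [0.768, 0.64, -0.001, 0.001]
contact_force: [-2.1, -7.3, -0.8]
opening: -0.002
finger_force: 3.2
```

Request:
{"api": "arm_command", "payload": {
  "series": [0.03,0,0,0,0,0,1,0.06,0,0,0,0,0,1,0.06,0,0,0,0,0,1]
}}

```text
time: 13.63
eef_pos: [0.4663, -0.0405, 0.0382]
tcp_rot: [0.768, 0.64, -0.001, 0.001]
contact_force: [-2.1, -7.8, 0.1]
opening: 0.002
finger_force: 4.4
```

Force has climbed to about 8 N, so the carriage is on its stop. I back off and go above the knob.

Request:
{"api": "arm_command", "payload": {
  "series": [-0.5,0,0,0,0,0,1,-2,0,0,0,0,0,1,-2,0,-3,0,0,0,1,-2,0,-6,0,0,0,1,-2,0,-8.5,0,0,0,1,1,0,-8.5,0,0,0,1,3,0,-8.5,0,0,0,1,3,0,-8.5,0,0,0,1,3,0,-8.5,0,0,0,1]
}}

```text
time: 14.38
eef_pos: [0.4722, -0.0087, 0.1234]
tcp_rot: [0.768, 0.64, 0.001, -0.0]
contact_force: [-0.6, -0.2, -0.6]
opening: 0.0
finger_force: 0.0
```

```bash
python3 - <<'E'
from h import *
snap('wrist','w9.png'); snap('scene','s9.png')
s=telemetry.get_state();print(s['time'],s['eef_pos'],s['tcp_rot'],s['contact_force'])
a=cv2.imread('pics/w9.png')[100:300,110:390];b=cv2.imread('pics/s9.png')[180:250,190:310]
A=cv2.resize(a,(784,560),interpolation=cv2.INTER_CUBIC);cv2.imwrite('pics/w9b.png',A)
mv([.4833,.0427,.125],79.5)
E
```

```text
14.4833 [ 0.47187281 -0.00965922  0.12294488] [ 7.68750963e-01  6.39548197e-01  1.05894336e-04 -2.23556185e-04] [-0.50660732  0.28701122 -1.09200576]
shift cm [ 5.36  0.17 -0.2 ] turn [-0.01 -0.03  0.02]
```

View pics/w9b.png

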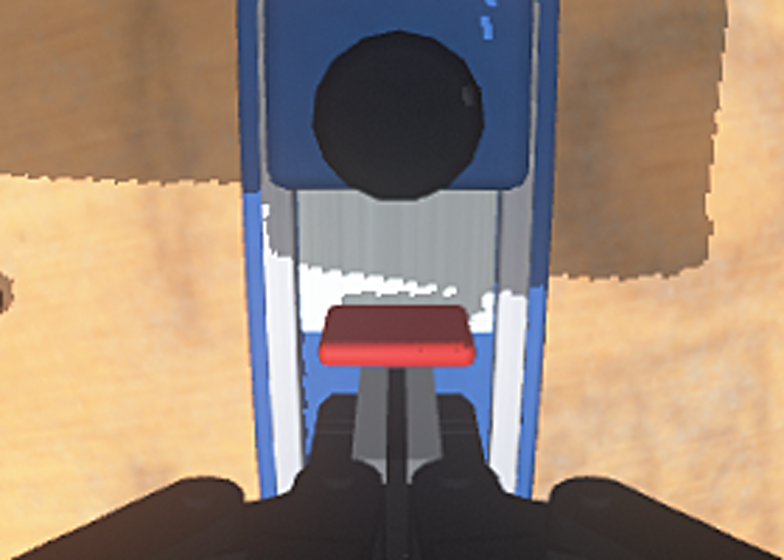

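The carriage is in. The knob top is at crop (399,114), native (252.2,140.4), the tab is at (397,335), and the cap is hidden under the head.

```bash
python3 - <<'E'
from h import *
k=atz('w9',252.2,140.4,.1);print(k, atz('w9',110+397/2.8-.3,100+362/2.8-.3,.055)); mv([k[0],k[1],.105],79.5)
E
```

```text
[0.4822 0.0436 0.1   ] [ 0.4689 -0.0278  0.055 ]
shift cm [5.42 0.05 1.8 ] turn [-0.01 -0.03  0.02]
```

Request:
{"api": "arm_command", "payload": {
  "series": [2.5,0.1,0,0,0,0,1,5.4,0.1,0,0,0,0,1,5.4,0.1,0,0,0,0,1,5.4,0.1,0.8,0,0,0,1,5.4,0.1,1.4,0,0,0,1,5.4,0.1,1.7,0,0,0,1,5.4,0.1,1.9,0,0,0,1,5.4,0.1,1.9,0,0,0,1]
}}

```text
time: 15.15
eef_pos: [0.4821, 0.0426, 0.1031]
tcp_rot: [0.769, 0.639, -0.001, -0.001]
contact_force: [-0.5, -0.4, 0.6]
opening: 0.002
finger_force: 0.0
```

Request:
{"api": "arm_command", "payload": {
  "series": [0,0,0.1,0,0,0,1,0,0,0.2,0,0,0,1,0,0,0.3,0,0,0,1,0,0,0.4,0,0,0,1,0,0,0.5,0,0,0,1,0,0,0.6,0,0,0,1,0,0,0.7,0,0,0,1,0,0,0.8,0,0,0,1,0,0,0.8,0,0,0,1]
}}

```text
time: 15.9
eef_pos: [0.483, 0.0433, 0.0963]
tcp_rot: [0.769, 0.64, 0.0, 0.0]
contact_force: [-1.5, -1.0, 3.3]
opening: 0.0
finger_force: 2.1
```

Request:
{"api": "arm_command", "payload": {
  "series": [0,0,0.1,0,0,0,1,0,0,0.2,0,0,0,1,0,0,0.3,0,0,0,1,0,0,0.4,0,0,0,1,0,0,0.5,0,0,0,1,0,0,0.6,0,0,0,1,0,0,0.7,0,0,0,1,0,0,0.8,0,0,0,1,0,0,0.8,0,0,0,1]
}}

```text
time: 16.65
eef_pos: [0.483, 0.0433, 0.0884]
tcp_rot: [0.769, 0.64, 0.0, 0.0]
contact_force: [-3.4, 0.1, 6.5]
opening: 0.002
finger_force: 3.3
```

Request:
{"api": "arm_command", "payload": {
  "series": [0,0,0.05,0,0,0,1,0,0,0.1,0,0,0,1,0,0,0.15,0,0,0,1,0,0,0.2,0,0,0,1,0,0,0.2,0,0,0,1]
}}

```text
time: 17.07
eef_pos: [0.483, 0.0433, 0.0865]
tcp_rot: [0.769, 0.64, -0.0, 0.0]
contact_force: [-2.7, -1.9, 6.8]
opening: -0.0
finger_force: 3.5
```

Request:
{"api": "arm_command", "payload": {
  "series": [0,0,0.05,0,0,0,1,0,0,0.1,0,0,0,1,0,0,0.1,0,0,0,1]
}}

```text
time: 17.32
eef_pos: [0.483, 0.0433, 0.0856]
tcp_rot: [0.769, 0.64, 0.0, 0.0]
contact_force: [-2.8, -0.2, 8.1]
opening: 0.0
finger_force: 3.7
```

Request:
{"api": "arm_command", "payload": {
  "series": [0,0,0.03,0,0,0,1,0,0,0.06,0,0,0,1,0,0,0.06,0,0,0,1]
}}

```text
time: 17.57
eef_pos: [0.483, 0.0433, 0.0851]
tcp_rot: [0.769, 0.64, 0.0, 0.0]
contact_force: [-1.7, -0.7, 7.4]
opening: 0.002
finger_force: 3.8
```

Request:
{"api": "arm_command", "payload": {
  "series": [0,0,0.03,0,0,0,1,0,0,0.06,0,0,0,1,0,0,0.06,0,0,0,1]
}}

```text
time: 17.82
eef_pos: [0.483, 0.0433, 0.0845]
tcp_rot: [0.769, 0.64, -0.0, 0.0]
contact_force: [-3.3, -0.5, 7.2]
opening: 0.003
finger_force: 3.8
```

Request:
{"api": "arm_command", "payload": {
  "series": [0,0,0.03,0,0,0,1,0,0,0.05,0,0,0,1,0,0,0.05,0,0,0,1]
}}

```text
time: 18.07
eef_pos: [0.483, 0.0433, 0.084]
tcp_rot: [0.769, 0.64, -0.0, 0.0]
contact_force: [-2.0, -0.2, 7.7]
opening: -0.0
finger_force: 3.9
```

Request:
{"api": "arm_command", "payload": {
  "series": [0,0,0.03,0,0,0,1,0,0,0.05,0,0,0,1,0,0,0.05,0,0,0,1]
}}

```text
time: 18.32
eef_pos: [0.483, 0.0433, 0.084]
tcp_rot: [0.769, 0.64, -0.0, -0.0]
contact_force: [-4.5, 0.1, 11.0]
opening: 0.0
finger_force: 5.3
```

Request:
{"api": "arm_command", "payload": {
  "series": [0,0,0.03,0,0,0,1,0,0,0.05,0,0,0,1,0,0,0.05,0,0,0,1]
}}

```text
time: 18.57
eef_pos: [0.4831, 0.0433, 0.084]
tcp_rot: [0.769, 0.64, -0.0, -0.0]
contact_force: [-5.5, -1.4, 14.0]
opening: 0.003
finger_force: 6.6
```

Request:
{"api": "arm_command", "payload": {
  "series": [0,0,0.02,0,0,0,1,0,0,0.04,0,0,0,1,0,0,0.04,0,0,0,1,0,0,0.04,0,0,0,1]
}}

```text
time: 18.9
eef_pos: [0.4831, 0.0433, 0.084]
tcp_rot: [0.769, 0.64, -0.0, -0.0]
contact_force: [-6.8, -0.3, 16.3]
opening: 0.002
finger_force: 7.6
```

Request:
{"api": "arm_command", "payload": {
  "series": [0,0,0,0,0,0,1,0,0,0,0,0,0,1,0,0,0,0,0,0,1,0,0,0,0,0,0,1]
}}

```text
time: 19.23
eef_pos: [0.4831, 0.0433, 0.084]
tcp_rot: [0.769, 0.64, -0.0, -0.0]
contact_force: [-6.6, -1.0, 14.5]
opening: 0.002
finger_force: 7.6
```

Request:
{"api": "arm_command", "payload": {
  "series": [0,0,0.01,0,0,0,1,0,0,0.01,0,0,0,1,0,0,0.01,0,0,0,1,0,0,0.01,0,0,0,1,0,0,0.01,0,0,0,1,0,0,0.01,0,0,0,1,0,0,0.01,0,0,0,1,0,0,0.01,0,0,0,1,0,0,0.01,0,0,0,1,0,0,0.01,0,0,0,1]
}}

```text
time: 20.07
eef_pos: [0.4831, 0.0433, 0.0839]
tcp_rot: [0.769, 0.64, -0.0, -0.0]
contact_force: [-7.2, -0.3, 16.1]
opening: 0.001
finger_force: 7.9
```

Request:
{"api": "arm_command", "payload": {
  "series": [0,0,-0.2,0,0,0,1,0,0,-0.5,0,0,0,1,0,0,-0.9,0,0,0,1,0,0,-1.3,0,0,0,1,0,0,-1.7,0,0,0,1,0,0,-2.2,0,0,0,1,0,0,-3.5,0,0,0,1,0,0,-6,0,0,0,1,0,0,-6,0,0,0,1]
}}

```text
time: 20.82
eef_pos: [0.4852, 0.0433, 0.1455]
tcp_rot: [0.769, 0.64, 0.003, 0.002]
contact_force: [1.1, -0.4, 1.0]
opening: 0.001
finger_force: 0.0
```

Request:
{"api": "arm_command", "payload": {
  "series": [-3,0,0,0,0,0,1,-6,0,0,0,0,0,1,-9,0,0,0,0,0,1,-9,0,0,0,0,0,1,-9,0,0,0,0,0,1]
}}

```text
time: 21.23
eef_pos: [0.4659, -0.046, 0.141]
tcp_rot: [0.77, 0.638, 0.0, -0.001]
contact_force: [0.2, -1.1, -1.4]
opening: 0.001
finger_force: 0.0
```

```bash
python3 - <<'E'
from h import *
snap('wrist','w10.png')
s=telemetry.get_state();print(s['time'],s['eef_pos'],s['contact_force'])
a=cv2.imread('pics/w10.png');cv2.imwrite('pics/w10b.png',cv2.resize(a[60:300,110:400],None,fx=2.5,fy=2.5,interpolation=cv2.INTER_CUBIC))
E
```

```text
21.2833 [ 0.46601958 -0.04519204  0.1411005 ] [ 0.31496287 -0.1873681   0.24717029]
```

View pics/w10b.png

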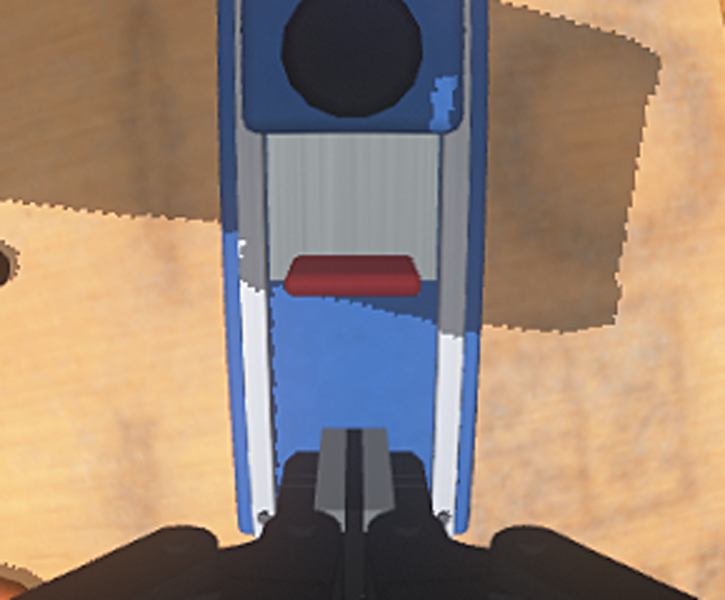

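The carriage is home: the tab is at (352,275), close to the head. The knob is back up and the fingers are clear of everything.

```bash
python3 -c "
from h import *
print(ctrl.sign_off())"
```

```text
the job is handed in; nothing more can be done
None
```

The cap is in the nest, the carriage is pushed home at about 8 N, and the cap was stamped at roughly 15–17 N for over a second. The plunger looked back up in the last picture, and the job was handed in at 21 s of 64 s, though sign-off returned no verdict. The cap is hidden under the head, so I could not see it after the stamp.

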